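Unlock and start the shaker under the red bowl

ROBOT

A 6-joint arm with a two-finger parallel gripper is mounted at the origin on a cart in front of the work surface, level with it; the furniture and walls round the work are solid. World frame = base frame: x ahead of the robot, y to its left, z up, the work surface at z = 0. Lengths are in mm, angles in degrees, forces in N, time in s.
With the tool pointing down it reaches from about 300 to 850 mm from the base axis. Payload 4.2 kg.
Tool frame: the origin (TCP) lies between the finger pads; the fingertips stand 22 mm ahead of it and the grasp point (between the pads) lies 3 mm ahead of it; z points along the fingers, y is the direction in which the jaws open and shut (so a half turn about z gives the same grasp; the last joint's range is limited). The gripper opens to 91 mm and grips with 3 to 60 N. Pads are 32 mm wide; open, the fingers measure 118 mm over their backs; the gripper's body (76 mm by 178 mm) begins 60 mm behind the grasp point.
Start: joints at [-64.4, 18.312, 89.639, -0, 72.044, -1.146], TCP at [258.773, -513.496, 235.976] pointing down, gripper open.
Joint ranges: [-177.97, 177.97], [-48.28, 115.42], [12.27, 149.76], [-77.06, 257.06], [2.81, 150.46], [-146.56, 146.56]. Speed limits (degrees/s): [147.25, 147.25, 180, 180, 180, 180].

INTERFACE

Orientations are given as [roll, pitch, yaw] about the fixed x, y, z axes, in that order (R = Rz(yaw) Ry(pitch) Rx(roll)).
In Python, from workcell import telemetry, cams, env gives the robot as it stands.
- The arm moves only by the shell command python3 -m inch 'ROWS' [FORCE]. ROWS is JSON, a list of rows, each an object of numbers: "x", "y", "z": the shift along the tool's x, y, z in cm; "yaw": the turn about the tool's z in units of 5 degrees (1.0 is 5 degrees); "gripper": the gripper's target within -1 to 1 (fully open at 1, half-way at 0, shut at -1). A call has 1 to 12 rows; each row shifts and turns the commanded pose from where the row before left it, along the tool's axes as they then stand; what a row does not reach is not made up. A row lasts 1/12 s, in which the tool goes at most 41.7 mm and 7.16 degrees, less where a joint would pass 70% of its speed; a pose out of reach is approached as far as the arm can. A call is refused whole if a number of a shift passes 4.17 or a number of a turn 1, either way. A call with a gripper value outside its range is refused whole. The fingers move at their own pace and stop on an object; FORCE is the grip in N (left out, the last holds). Time passes only in rows, so rows that do not move let the fingers close. It gives the time, the measured TCP pose, the force and the opening at its end, in the units of the state.
- telemetry.state(): the state, without advancing time (a new reading comes with each control period).
- cams.grab_frame(name): name is "scene" or "side" or "wrist"; returns a dict with "pixels" (384x512x3 uint8, red, green, blue), "mtx" (3x3 intrinsics, pixels), "rvec" (rotation vector, rad) and "tvec" (3), from world to camera coordinates, as OpenCV has them. Camera axes: x right, y down, z forward; pixel columns grow to the right and rows downward; lengths in mm; the calibration is good to about 2 mm. A picture is of the moment at which its call begins. There is no depth.
- env.job_done(): hands the job in, once; it reports no verdict.
The state is a dict: "time_s": time; "qpos": joint angles; "qvel": joint speeds; "effort": joint torques, N m; "ee_pos": TCP position; "ee_rot": TCP orientation; "force": force on the tool from outside, world axes, zero at the start; "torque": the same for the moment, N m; "gripper_width": finger opening in mm.
Only numpy, scipy, OpenCV 4.12 (cv2) and the standard library are available. Lean on these libraries where they do the work, as an engineer would, in place of code of your own. Each camera call takes 0.05 s, during which the arm holds its last target. There are 200 camera calls.

TASK

Two identical bench shakers stand on the worktop. On the one that carries the red mixing bowl, slide the yellow lock tab fully aside so that it uncovers the green start button, then press that button fully down and let it spring back up. Leave the tab open, and do not touch the other, empty shaker.

Things in the scene. Friction and masses are not known exactly. Their poses are not given: they have to be found in the camera images.
- shaker: The shaker with the red bowl: grey box fixed to the worktop, 200 mm deep (x), 130 wide (y), on short feet, panel 66 mm above the worktop. Origin: under its middle on the worktop; x from front panel to bowl, y the way the tab slides open (left for one facing the panel), z up. Button at x -65, y -30 mm. The bowl (97 mm wide, rim 134 mm above the worktop) is fixed on it, centre x +40, y 0
- lock_tab_fin (a point): Yellow upright fin of its lock tab: 10 mm thick (y), 24 mm long (x), rising 21 mm from the tab's 38 x 36 mm plate, whose top is 81 mm above the worktop. The point is the fin's middle in plan, 10 mm below its top and 11 mm above the plate; it moves with the tab. Axes as the shaker's
- lock_tab (a joint): Slide of that tab in m: 0 = home, plate right over the button; 0.050 = end stop, fully aside. It slides along +y of the shaker, needs about 2 N and stays where it is left
- lock_button_top (a point): Centre of the top face of the round green start button (24 mm across) on the same shaker, 75 mm above the worktop when up; hidden 2 mm under the tab's plate until the tab is slid. Straight below the fin when the tab is home. Axes as the shaker's
- lock_button (a joint): Button travel in m: 0 = up, 0.006 = fully down, growing downward; a spring pushes it back up (about 1 N to start, 5 N fully down)
- spare_shaker: The other shaker, same shape, yellow tab and green button, but with nothing on its black platform; fixed. Origin under its middle on the worktop, axes as for the first

How it is judged:
By the outcome, as a careful person would: the job done as asked, in the order asked, and still so for the second after the job is handed in, with the robot touching nothing.
It also fails if it takes over 37 s, if anything falls off the work surface, if the arm or the gripper's body presses on something with over 40 N, if the wrist force passes 120 N, or if a joint passes its speed limit or range.

## Working session

There is one attempt and no reset: what is moved stays moved. The work goes in short steps, Python scripts to look and compute and a shell command to move; the robot and the scene stay as the last step left them, time stands still between calls to the robot, and variables do not carry over. Pictures are saved under pics/ and viewed, about 8 in all and at most 12, crops included, and the job is handed in when it is done.

```bash
mkdir -p pics
cat > h.py <<'E'
import numpy as np, cv2, json
from workcell import telemetry, cams, env
def grab(n,tag):
    f=cams.grab_frame(n); np.savez(f'pics/{tag}.npz',**{k:np.array(f[k]) for k in('pixels','mtx','rvec','tvec')})
    cv2.imwrite(f'pics/{tag}.png',f['pixels'][:,:,::-1]); return f
def load(tag): return dict(np.load(f'pics/{tag}.npz'))
def ray(f,uv):
    R=cv2.Rodrigues(np.array(f['rvec'],float))[0]; t=np.array(f['tvec'],float).ravel()
    p=cv2.undistortPoints(np.array([[uv]],float),np.array(f['mtx'],float),None).ravel()
    d=R.T@np.r_[p,1]; return -R.T@t,d/np.linalg.norm(d)
def plane(f,uv,z):
    c,d=ray(f,uv); return c+d*(z-c[2])/d[2]
def tri(rs):
    A=sum(np.eye(3)-np.outer(d,d) for c,d in rs); b=sum((np.eye(3)-np.outer(d,d))@c for c,d in rs); return np.linalg.solve(A,b)
def proj(f,P): return cv2.projectPoints(np.array(P,float).reshape(-1,3),np.array(f['rvec'],float),np.array(f['tvec'],float),np.array(f['mtx'],float),None)[0].reshape(-1,2)
def blobs(f,lo,hi,amin=15):
    h=cv2.cvtColor(f['pixels'],cv2.COLOR_RGB2HSV); m=cv2.inRange(h,lo,hi)
    n,l,s,c=cv2.connectedComponentsWithStats(m); return [(s[i].tolist(),c[i].round(1).tolist()) for i in range(1,n) if s[i][4]>=amin]
Y=((22,120,90),(35,255,255)); G=((45,100,50),(85,255,255)); RD=((0,140,70),(8,255,255))
E
python3 - <<'E'
from h import *
a=[grab('scene','sc0'),grab('side','si0')]
for f in a:
    print('Y',blobs(f,*Y));print('G',blobs(f,*G));print('R',blobs(f,*RD))
cv2.imwrite('pics/both.png',cv2.resize(np.vstack([x['pixels'] for x in a]),(800*3//4*1,600*1500//1000) if 0 else (400,600))[:,:,::-1])
print(telemetry.state())
E
```

```text
Y [([296, 134, 19, 16, 190], [305.3, 141.8]), ([213, 248, 27, 24, 374], [225.8, 258.4]), ([377, 263, 23, 23, 229], [387.6, 274.2]), ([337, 338, 14, 20, 128], [343.7, 347.4])]
G [([218, 195, 14, 10, 78], [224.8, 199.1]), ([405, 319, 4, 8, 16], [406.5, 322.8])]
R [([243, 111, 39, 35, 876], [261.9, 127.8]), ([399, 239, 12, 12, 79], [403.6, 246.1]), ([49, 258, 13, 7, 17], [55.9, 260.2]), ([22, 262, 20, 31, 48], [31.4, 277.5]), ([84, 325, 17, 12, 42], [94.6, 327.6]), ([80, 334, 9, 13, 25], [83.6, 339.4]), ([82, 341, 14, 8, 54], [88.6, 344.9])]
Y [([84, 150, 7, 5, 19], [87.8, 151.5]), ([296, 219, 26, 23, 310], [308.7, 230.4]), ([153, 323, 22, 18, 197], [166.0, 332.3]), ([147, 350, 19, 11, 185], [156.5, 354.9])]
G [([260, 196, 9, 5, 22], [263.5, 198.1])]
R [([91, 139, 21, 5, 42], [101.9, 141.0]), ([309, 183, 45, 21, 289], [328.5, 192.4]), ([311, 199, 16, 13, 53], [319.0, 205.5])]
{'time_s': 0.1, 'qpos': array([-6.44004320e+01,  1.83452163e+01,  8.96988967e+01,  6.46734240e-04,
        7.20433111e+01, -1.14501134e+00]), 'qvel': array([ 0.02219405, -0.09490399, -0.15532092, -0.08728998,  0.00310758,
       -0.02007263]), 'effort': array([-1.89440698e-04, -4.13331985e+01, -2.32509881e+01,  7.28798518e-02,
        4.21507191e-02, -4.05427636e-05]), 'ee_pos': array([ 258.59099763, -513.10818958,  235.23553141]), 'ee_rot': array([-1.79912606e+02, -2.36178960e-03,  2.67443777e+01]), 'force': array([-0.54303378,  0.45365604,  0.17261348]), 'torque': array([-0.0238855 , -0.0620605 ,  0.01595996]), 'gripper_width': 91.00859858038717}
```

View pics/sc0.png

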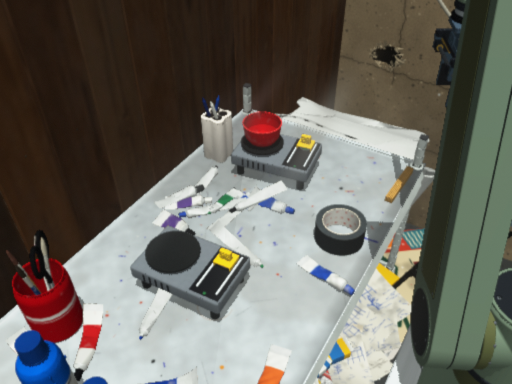

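View pics/si0.png

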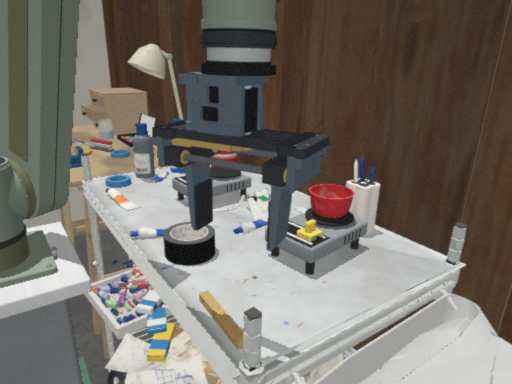

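The scene view shows the target shaker with the bowl at (262,128) and its yellow tab at (305,142). The spare is at (190,270). In the side view the target tab is at (309,230).

Run:
```python
from h import *
a,b=load('sc0'),load('si0')
p=tri([ray(a,(305.3,141.8)),ray(b,(308.7,230.4))]);print('tab',p,proj(a,p),proj(b,p))
# bowl rim: mid of extreme columns, rim ellipse
bw=tri([ray(a,(262,120)),ray(b,(331,193))]);print('bowl',bw,plane(a,(262,120),134),plane(b,(331,193),134))
print('tabplane',plane(a,(305.3,141.8),86),plane(b,(308.7,230.4),86))
print(np.hypot(*(p-bw)[:2]),'expect ~',np.hypot(105,30))
print(cv2.Rodrigues(a['rvec'])[0].T@-a['tvec'],cv2.Rodrigues(b['rvec'])[0].T@-b['tvec'])
for f,(u,v,w,h),n in((a,(225,105,105,90),'ca'),(b,(260,175,120,105),'cb')):
    cv2.imwrite(f'pics/{n}.png',cv2.resize(f['pixels'][v:v+h,u:u+w,::-1],None,fx=5,fy=5,interpolation=cv2.INTER_CUBIC))
```

```text
tab [ 531.02732874 -350.21722848   82.70183703] [[305.65057635 142.43953715]] [[309.34538641 229.76302239]]
bowl [ 630.74709099 -309.99938875  132.93727636] [ 635.74124273 -314.78224685  134.        ] [ 617.80093181 -318.16387554  134.        ]
tabplane [ 531.08486854 -347.95502052   86.        ] [ 523.05498163 -356.7228204    86.        ]
107.52444194942971 expect ~ 109.20164833920778
[116.80901074 577.25932461 800.61862192] [  41.69991045 -851.15198592  411.07836334]
```

View pics/ca.png

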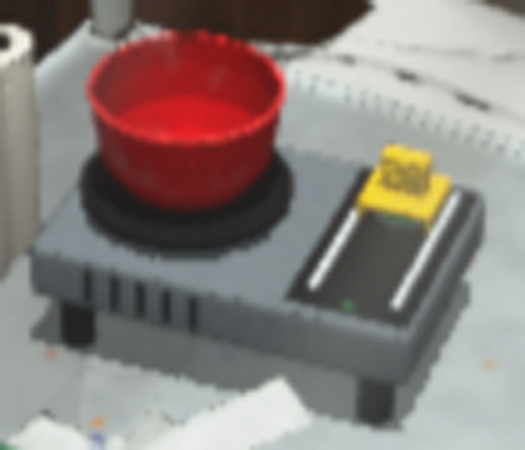

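Run:
```python
from h import *
a=load('sc0')
P=lambda u,v,z:plane(a,(225+u/5,105+v/5),z)
def ang(p,q,z): d=P(*q,z)-P(*p,z); return np.degrees(np.arctan2(d[1],d[0])),np.hypot(*d[:2])
print('rails',ang((358,212),(312,288),70),ang((457,197),(395,303),70))
print('near edge (y+) ->x', ang((405,345),(35,262),66), 'front edge', ang((485,200),(405,345),66))
print(P(405,345,66),P(35,262,66))
print('fin top',P(407,155,102))
```

```text
rails (np.float64(98.02145829536896), np.float64(66.77849487773834)) (np.float64(97.28542492484338), np.float64(93.61932264647758))
near edge (y+) ->x (np.float64(10.281709796238367), np.float64(187.8579679941229)) front edge (np.float64(97.79697026408088), np.float64(125.49671636990112))
[ 483.17452657 -258.2452995    66.        ] [ 668.01588367 -224.71488283   66.        ]
fin top [ 530.43123368 -350.5438699   102.        ]
```

View pics/cb.png

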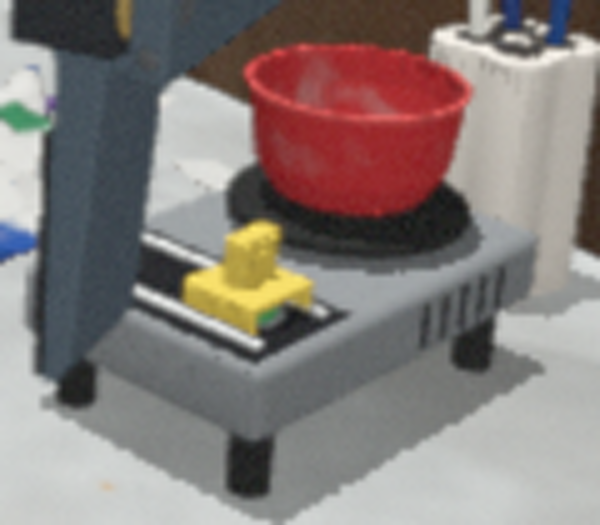

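```bash
python3 -m inch '[{"x":3.5,"y":-0.26},{"x":3.5,"y":-0.26},{"x":3.5,"y":-0.26},{"x":3.5,"y":-0.26},{"x":3.5,"y":-0.26},{"x":3.5,"y":-0.26},{"x":3.5,"y":-0.26},{"x":3.5,"y":-0.26},{"x":3.5,"y":-0.26},{"yaw":1},{"yaw":1},{"yaw":1}]'
python3 -m inch '[{"yaw":0.75},{},{},{}]'
python3 - <<'E'
from h import *
f=grab('wrist','w1')
print('Y',blobs(f,*Y)); print('G',blobs(f,*G)); print('R',blobs(f,*RD,200))
s=telemetry.state(); print(s['ee_pos'],s['ee_rot'],s['force'],s['time_s'])
a,b=load('sc0'),load('si0')
print(tri([ray(a,(306.4,136)),ray(b,(310.6,221.4))]))
E
```

```text
Y [([113, 206, 12, 9, 69], [118.2, 209.9]), ([100, 209, 7, 5, 15], [102.6, 211.0]), ([264, 264, 38, 24, 628], [282.3, 276.4]), ([495, 285, 6, 9, 22], [497.1, 288.5]), ([311, 289, 6, 9, 16], [313.3, 292.8]), ([374, 289, 11, 10, 34], [379.0, 293.6]), ([482, 288, 7, 6, 15], [485.9, 291.1]), ([272, 290, 15, 9, 38], [279.3, 294.5]), ([394, 290, 10, 9, 22], [399.0, 294.7]), ([415, 291, 9, 8, 18], [419.0, 294.9]), ([301, 294, 9, 5, 16], [304.2, 296.4])]
G [([0, 46, 15, 36, 348], [5.5, 61.8]), ([29, 67, 36, 35, 811], [45.4, 86.2]), ([0, 89, 17, 7, 46], [6.5, 92.8]), ([88, 96, 8, 4, 16], [92.0, 97.7]), ([168, 151, 13, 10, 73], [174.0, 155.3]), ([151, 154, 127, 84, 4478], [220.1, 199.9]), ([90, 189, 30, 18, 178], [105.6, 197.5]), ([245, 201, 35, 28, 348], [260.8, 214.9]), ([53, 203, 29, 13, 193], [70.2, 210.7]), ([111, 206, 44, 32, 561], [133.4, 221.3]), ([298, 211, 5, 4, 15], [300.3, 212.5]), ([272, 218, 4, 6, 15], [273.4, 220.6]), ([250, 229, 7, 7, 22], [252.8, 232.7]), ([164, 264, 78, 36, 1715], [201.3, 278.8])]
R []
[ 258.61215425 -513.17386142  235.31328639] [-1.79921634e+02 -1.07274481e-03  2.67443032e+01] [-0.09868378 -0.56313812  0.15650614] 0.15
[ 531.07494852 -351.69313823  101.33426988]invalid input
invalid input
```

View pics/w1.png

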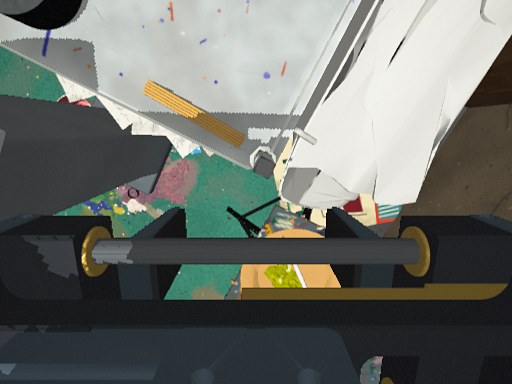

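The moves were refused, so the arm hasn't moved, and the wrist image shows only the table edge. I'll write out every key in each row. The fin top triangulates to (531, -352, 101), against an expected height of 102, so that agrees.

```bash
python3 -m inch '[{"x":3.5,"y":-0.26,"z":0,"yaw":0,"gripper":0},{"x":3.5,"y":-0.26,"z":0,"yaw":0,"gripper":0},{"x":3.5,"y":-0.26,"z":0,"yaw":0,"gripper":0},{"x":3.5,"y":-0.26,"z":0,"yaw":0,"gripper":0},{"x":3.5,"y":-0.26,"z":0,"yaw":0,"gripper":0},{"x":3.5,"y":-0.26,"z":0,"yaw":0,"gripper":0},{"x":3.5,"y":-0.26,"z":0,"yaw":0,"gripper":0},{"x":3.5,"y":-0.26,"z":0,"yaw":0,"gripper":0},{"x":3.5,"y":-0.26,"z":0,"yaw":0,"gripper":0},{"x":0,"y":0,"z":0,"yaw":1,"gripper":0},{"x":0,"y":0,"z":0,"yaw":1,"gripper":0},{"x":0,"y":0,"z":0,"yaw":1,"gripper":0}]' 10
python3 -m inch '[{"x":0,"y":0,"z":0,"yaw":0.75,"gripper":0},{"x":0,"y":0,"z":0,"yaw":0,"gripper":0},{"x":0,"y":0,"z":0,"yaw":0,"gripper":0}]'
python3 - <<'E'
from h import *
f=grab('wrist','w2')
print('Y',blobs(f,*Y,100)); print('R',blobs(f,*RD,200))
s=telemetry.state(); print(s['ee_pos'],s['ee_rot'],s['force'],s['time_s'],s['gripper_width'])
print(proj(f,[[531,-352,102]]))
E
```

```text
time_s: 1.15
ee_pos: [530.1, -350.0, 235.2]
ee_rot: [-180.0, 0.1, 11.6]
force: [-0.7, 0.2, 0.9]
gripper_width: 45.8
time_s: 1.4
ee_pos: [529.4, -350.7, 235.7]
ee_rot: [-180.0, 0.0, 8.1]
force: [-0.0, 0.6, 0.6]
gripper_width: 45.5
Y [([241, 168, 32, 35, 1085], [256.5, 184.5])]
R [([165, 14, 114, 123, 2911], [213.0, 68.5])]
[ 529.41972028 -350.79600545  235.73112865] [-1.79985262e+02  1.96802891e-02  8.08618823e+00] [ 4.58488968e-01 -4.73291173e-01  7.18221943e-05] 1.45 45.96332749847557
[[257.42882969 189.59882067]]
```

View pics/w2.png

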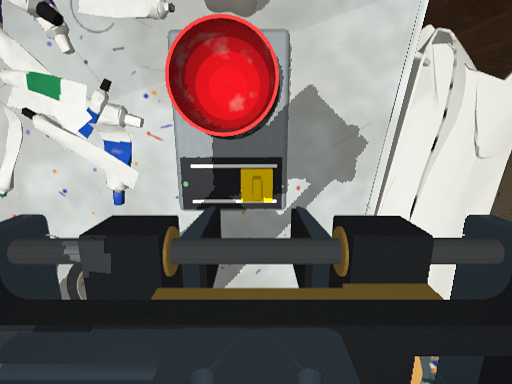

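The wrist view shows the panel square to the image. The yellow plate spans columns 241–273 and rows 168–203, and the rails run from (190,165) to (276,166).

Run:
```python
from h import *
f=load('w2')
q=[plane(f,p,81) for p in((241,168),(273,168),(273,203),(241,203),(257,185.5))]; print(np.array(q))
print([np.linalg.norm(q[i]-q[i+1]) for i in range(3)])
d=plane(f,(190,165.5),68)-plane(f,(276,166.5),68);print(np.degrees(np.arctan2(d[1],d[0]))-90)
d=plane(f,(193,202),68)-plane(f,(276,202.5),68);print(np.degrees(np.arctan2(d[1],d[0]))-90)
for z in (66,): print('body L/R',[plane(f,(u,180),z) for u in (178,287)])
v=f['pixels'][160:212,230:290,::-1]; cv2.imwrite('pics/w2c.png',cv2.resize(v,None,fx=10,fy=10,interpolation=cv2.INTER_CUBIC))
```

```text
[[ 548.1853124  -331.21445745   81.        ]
 [ 553.1685744  -366.4715785    81.        ]
 [ 513.27372442 -372.727214     81.        ]
 [ 508.1312097  -336.36645467   81.        ]
 [ 530.99793563 -351.65166552   81.        ]]
[np.float64(35.60754813839562), np.float64(40.38232324619415), np.float64(36.722612611564735)]
7.375949871619298
7.692224369530024
body L/R [array([ 521.42628171, -258.92734634,   66.        ]), array([ 539.42973278, -386.27655224,   66.        ])]
```

View pics/w2c.png

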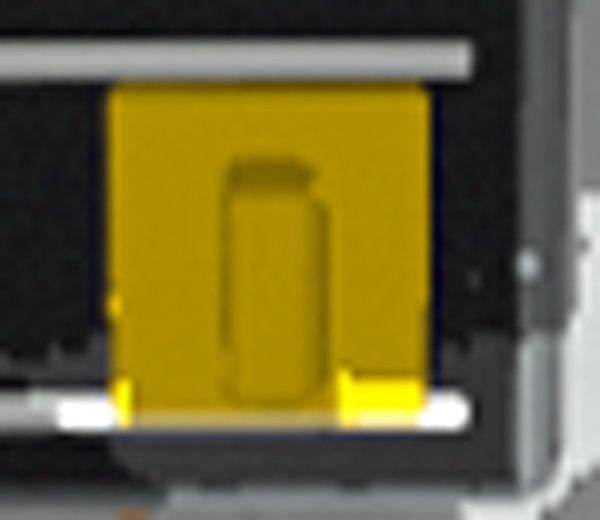

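Both measurements put the fin and button at about (531, -352), with yaw about 7.6°. Next I go down to TCP z≈106, which puts the tips at 84, just above the plate.

```bash
python3 -m inch '[{"x":0.15,"y":0.12,"z":2.9,"yaw":0.1,"gripper":0},{"x":0,"y":0,"z":2.9,"yaw":0,"gripper":0},{"x":0,"y":0,"z":2.9,"yaw":0,"gripper":0},{"x":0,"y":0,"z":2,"yaw":0,"gripper":0},{"x":0,"y":0,"z":1.5,"yaw":0,"gripper":0},{"x":0,"y":0,"z":0.7,"yaw":0,"gripper":0},{"x":0,"y":0,"z":0,"yaw":0,"gripper":0},{"x":0,"y":0,"z":0,"yaw":0,"gripper":0}]' 8
python3 -m inch '[{"x":0,"y":0,"z":0,"yaw":0,"gripper":-1},{"x":0,"y":0,"z":0,"yaw":0,"gripper":-1},{"x":0,"y":0,"z":0,"yaw":0,"gripper":-1},{"x":0,"y":0,"z":0,"yaw":0,"gripper":-1},{"x":0,"y":0,"z":0,"yaw":0,"gripper":-1},{"x":0,"y":0,"z":0,"yaw":0,"gripper":-1},{"x":0,"y":0,"z":0,"yaw":0,"gripper":-1}]' 8
```

```text
time_s: 2.12
ee_pos: [531.5, -352.1, 107.4]
ee_rot: [180.0, -0.0, 7.5]
force: [0.4, -0.0, 0.4]
gripper_width: 45.4
time_s: 2.7
ee_pos: [531.3, -351.8, 107.3]
ee_rot: [180.0, -0.0, 7.5]
force: [-1.1, 0.9, 1.7]
gripper_width: 10.2
```

Opening 10.2 mm matches the 10 mm fin, so it is gripped. Tool -y is shaker +y, so I slide that way.

```bash
python3 -m inch '[{"x":0,"y":-0.5,"z":0,"yaw":0,"gripper":-1},{"x":0,"y":-0.6,"z":0,"yaw":0,"gripper":-1},{"x":0,"y":-0.6,"z":0,"yaw":0,"gripper":-1},{"x":0,"y":-0.6,"z":0,"yaw":0,"gripper":-1},{"x":0,"y":-0.6,"z":0,"yaw":0,"gripper":-1},{"x":0,"y":-0.6,"z":0,"yaw":0,"gripper":-1},{"x":0,"y":-0.6,"z":0,"yaw":0,"gripper":-1},{"x":0,"y":-0.5,"z":0,"yaw":0,"gripper":-1},{"x":0,"y":0,"z":0,"yaw":0,"gripper":-1},{"x":0,"y":0,"z":0,"yaw":0,"gripper":-1}]'
python3 -m inch '[{"x":0,"y":-0.2,"z":0,"yaw":0,"gripper":-1},{"x":0,"y":-0.2,"z":0,"yaw":0,"gripper":-1},{"x":0,"y":-0.2,"z":0,"yaw":0,"gripper":-1},{"x":0,"y":0,"z":0,"yaw":0,"gripper":-1},{"x":0,"y":0,"z":0,"yaw":0,"gripper":-1}]'
```

```text
time_s: 3.53
ee_pos: [524.5, -304.7, 107.3]
ee_rot: [-179.9, 0.1, 7.5]
force: [-3.0, 0.3, 6.4]
gripper_width: 10.0
time_s: 3.95
ee_pos: [523.8, -299.4, 107.3]
ee_rot: [-180.0, 0.1, 7.5]
force: [-3.4, -1.3, 6.6]
gripper_width: 10.0
```

```bash
python3 -m inch '[{"x":0,"y":-0.2,"z":0,"yaw":0,"gripper":-1},{"x":0,"y":0,"z":0,"yaw":0,"gripper":-1},{"x":0,"y":0,"z":0,"yaw":0,"gripper":-1}]'
python3 - <<'E'
from h import *
f=grab('wrist','w3'); print('Y',blobs(f,*Y,100)); print('G',blobs(f,*G,10))
g=grab('side','si3'); print('Y',blobs(g,*Y,50)); print('G',blobs(g,*G,10))
cv2.imwrite('pics/w3c.png',np.vstack([cv2.resize(f['pixels'][:230,100:400,::-1],(500,383)),cv2.resize(g['pixels'][170:290,230:430,::-1],(500,215*1))]))
E
```

```text
time_s: 4.2
ee_pos: [523.5, -297.6, 107.3]
ee_rot: [-180.0, 0.1, 7.5]
force: [-4.0, -1.4, 5.9]
gripper_width: 10.0
Y [([228, 196, 55, 42, 1157], [255.5, 211.0])]
G [([0, 47, 10, 41, 302], [3.5, 66.6]), ([318, 205, 33, 15, 272], [333.7, 211.1])]
Y [([188, 171, 18, 14, 136], [196.2, 178.0]), ([277, 214, 25, 19, 172], [287.9, 224.7]), ([153, 323, 22, 18, 198], [166.1, 332.3]), ([147, 350, 19, 11, 185], [156.5, 354.9])]
G [([196, 182, 6, 3, 13], [198.5, 183.1]), ([260, 196, 9, 5, 22], [263.5, 198.1]), ([303, 232, 12, 8, 75], [309.0, 235.1])]
```

View pics/w3c.png

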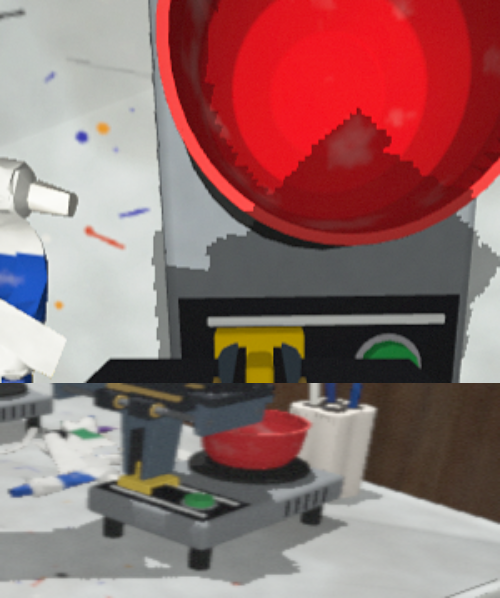

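The green button is uncovered and the tab sits at the left of its slot, still centred between the fingers. I'll release, lift and measure its travel.

```bash
python3 -m inch '[{"x":0,"y":0,"z":0,"yaw":0,"gripper":-0.4},{"x":0,"y":0,"z":0,"yaw":0,"gripper":-0.4},{"x":0,"y":0,"z":0,"yaw":0,"gripper":-0.4},{"x":0,"y":0,"z":-2,"yaw":0,"gripper":-0.4},{"x":0,"y":0,"z":-3,"yaw":0,"gripper":-0.4},{"x":0,"y":0,"z":-3,"yaw":0,"gripper":-0.4},{"x":0,"y":2,"z":-3,"yaw":0,"gripper":-1},{"x":0,"y":2,"z":-2,"yaw":0,"gripper":-1},{"x":0,"y":1.45,"z":0,"yaw":0,"gripper":-1},{"x":0,"y":0,"z":0,"yaw":0,"gripper":-1},{"x":0,"y":0,"z":0,"yaw":0,"gripper":-1},{"x":0,"y":0,"z":0,"yaw":0,"gripper":-1}]'
python3 - <<'E'
from h import *
f=grab('wrist','w4'); y=blobs(f,*Y,100);g=blobs(f,*G,30); print(y,g)
s=telemetry.state(); print(s['ee_pos'],s['ee_rot'],s['force'],s['gripper_width'])
b=plane(f,[c for s_,c in g if 230<c[0]<290][0],75); (u,v,w,h,_),_c=y[0]
t=plane(f,(u+w/2,v+h/2),81); print('button',b,'tab',t,'dist',np.linalg.norm((t-b)[:2]))
cv2.imwrite('pics/w4c.png',cv2.resize(f['pixels'][140:230,160:300,::-1],None,fx=5,fy=5))
E
```

```text
time_s: 5.3
ee_pos: [530.5, -351.1, 234.9]
ee_rot: [-179.8, 0.2, 7.5]
force: [-0.3, 0.3, -0.5]
gripper_width: 0.4
[([191, 169, 35, 35, 1098], [208.0, 185.9]), ([360, 361, 29, 23, 349], [370.3, 375.6])] [([26, 75, 34, 28, 661], [43.3, 87.1]), ([247, 175, 21, 20, 316], [256.9, 184.5])]
[ 530.61571123 -351.03638891  235.084642  ] [-1.79825214e+02  1.43689532e-01  7.51500280e+00] [-0.07238842  0.0160508  -0.56176802] 0.7072819517287026
button [ 531.73250704 -351.52357801   75.        ] tab [ 523.56469201 -297.48203858   81.        ] dist 54.655294217134184
```

View pics/w4c.png

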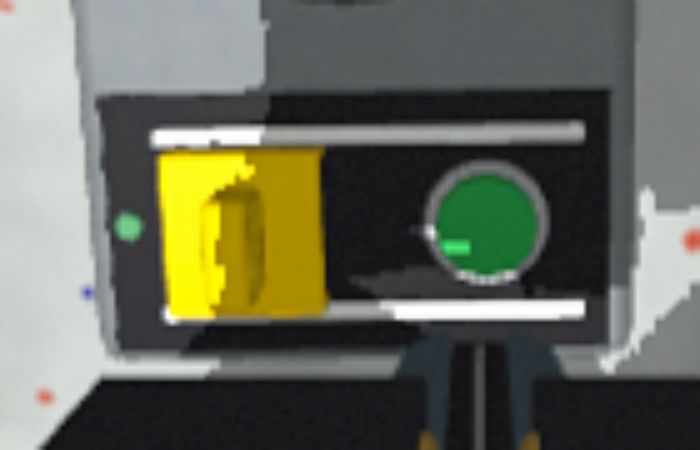

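The button shows as a full green disc at (257,184). The tab is about 50–54 mm away at the left end of the slot, fully open. The jaws are shut and I now press, going slowly near contact (TCP 97) towards full travel (TCP 91).

```bash
python3 -m inch '[{"x":0.08,"y":0.08,"z":3,"yaw":0,"gripper":-1},{"x":0,"y":0,"z":3,"yaw":0,"gripper":-1},{"x":0,"y":0,"z":3,"yaw":0,"gripper":-1},{"x":0,"y":0,"z":2.5,"yaw":0,"gripper":-1},{"x":0,"y":0,"z":1.2,"yaw":0,"gripper":-1},{"x":0,"y":0,"z":0.6,"yaw":0,"gripper":-1},{"x":0,"y":0,"z":0,"yaw":0,"gripper":-1},{"x":0,"y":0,"z":0,"yaw":0,"gripper":-1}]'
python3 -m inch '[{"x":0,"y":0,"z":0.3,"yaw":0,"gripper":-1},{"x":0,"y":0,"z":0.3,"yaw":0,"gripper":-1},{"x":0,"y":0,"z":0.2,"yaw":0,"gripper":-1},{"x":0,"y":0,"z":0,"yaw":0,"gripper":-1},{"x":0,"y":0,"z":0,"yaw":0,"gripper":-1}]'
```

```text
time_s: 6.02
ee_pos: [532.5, -352.7, 104.2]
ee_rot: [180.0, -0.0, 7.5]
force: [0.1, -0.3, 0.4]
gripper_width: 0.7
time_s: 6.43
ee_pos: [532.5, -353.2, 96.5]
ee_rot: [180.0, -0.1, 7.5]
force: [0.4, 0.9, 1.6]
gripper_width: 0.6
```

Contact at TCP 96.5, as expected. Going on in small steps until the force rises.

```bash
python3 -m inch '[{"x":0,"y":-0.08,"z":0.2,"yaw":0,"gripper":-1},{"x":0,"y":0,"z":0.2,"yaw":0,"gripper":-1},{"x":0,"y":0,"z":0.1,"yaw":0,"gripper":-1},{"x":0,"y":0,"z":0,"yaw":0,"gripper":-1},{"x":0,"y":0,"z":0,"yaw":0,"gripper":-1}]'
python3 -m inch '[{"x":0,"y":0,"z":0.1,"yaw":0,"gripper":-1},{"x":0,"y":0,"z":0,"yaw":0,"gripper":-1},{"x":0,"y":0,"z":0,"yaw":0,"gripper":-1}]'
python3 -m inch '[{"x":0,"y":0,"z":0.1,"yaw":0,"gripper":-1},{"x":0,"y":0,"z":0,"yaw":0,"gripper":-1},{"x":0,"y":0,"z":0,"yaw":0,"gripper":-1}]'
```

```text
time_s: 6.85
ee_pos: [532.5, -352.9, 91.5]
ee_rot: [179.9, -0.1, 7.5]
force: [0.6, -2.8, 4.6]
gripper_width: 0.4
time_s: 7.1
ee_pos: [532.5, -352.9, 91.2]
ee_rot: [179.9, -0.1, 7.5]
force: [-0.9, -1.0, 7.4]
gripper_width: 0.5
time_s: 7.35
ee_pos: [532.5, -352.9, 91.2]
ee_rot: [179.9, -0.1, 7.5]
force: [-1.5, -2.0, 12.5]
gripper_width: 0.9
```

The force rises to 12.5 N with no further motion, so the button is on its stop. Lift straight up and check.

```bash
python3 -m inch '[{"x":0,"y":0,"z":-0.5,"yaw":0,"gripper":-1},{"x":0,"y":0,"z":-1,"yaw":0,"gripper":-1},{"x":0,"y":0,"z":-3,"yaw":0,"gripper":-1},{"x":0,"y":0,"z":-3,"yaw":0,"gripper":-1},{"x":0,"y":0,"z":-3,"yaw":0,"gripper":-1},{"x":0,"y":0,"z":-3,"yaw":0,"gripper":-1},{"x":0,"y":0,"z":-1,"yaw":0,"gripper":-1},{"x":0,"y":0,"z":0,"yaw":0,"gripper":-1},{"x":0,"y":0,"z":0,"yaw":0,"gripper":-1},{"x":0,"y":0,"z":0,"yaw":0,"gripper":-1}]'
python3 - <<'E'
from h import *
f=grab('wrist','w5'); print(blobs(f,*Y,100)[:1],blobs(f,*G,30)); g=grab('side','si5')
print(blobs(g,*Y,50),blobs(g,*G,10)); s=telemetry.state(); print(s['force'],s['ee_pos'])
cv2.imwrite('pics/w5c.png',np.vstack([cv2.resize(f['pixels'][140:230,160:300,::-1],(560,360)),cv2.resize(g['pixels'][170:270,230:400,::-1],(560,230))]))
E
```

```text
time_s: 8.18
ee_pos: [531.0, -351.3, 231.4]
ee_rot: [-179.8, 0.2, 7.5]
force: [0.8, 0.0, 0.3]
gripper_width: 0.6
[([190, 170, 35, 35, 1114], [207.3, 186.8])] [([23, 75, 35, 28, 672], [40.6, 86.8]), ([247, 176, 21, 20, 327], [256.5, 185.4])]
[([188, 171, 18, 14, 137], [196.3, 178.0]), ([277, 212, 24, 21, 248], [288.4, 222.5]), ([153, 323, 22, 18, 197], [166.0, 332.3]), ([147, 350, 19, 11, 185], [156.5, 354.9])] [([196, 182, 6, 3, 13], [198.5, 183.1]), ([260, 196, 9, 5, 22], [263.5, 198.1]), ([304, 232, 11, 8, 74], [309.2, 235.1])]
[0.93055938 0.39693643 1.43742692] [ 531.15831225 -351.5238391   231.44705739]
```

View pics/w5c.png

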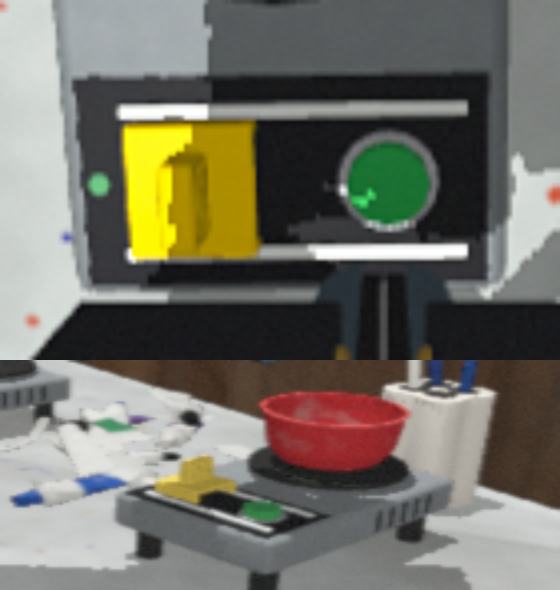

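The tab is still open, and the button's pixels in the side view, (309,235), match those from before the press, so it has sprung back. The arm is clear, so I'm handing in.

```bash
python3 -c "
from workcell import env; print(env.job_done())"
```

```text
the job is handed in; nothing more can be done
None
```

On the shaker with the red bowl, I slid the yellow tab fully aside, pressed the green button down to its stop and let it spring back. I then lifted the arm clear and handed the job in. The robot's clock read about 8.3 s, and the arm never went near the spare shaker.

**Last checks:**
- **Press:** contact came at TCP z≈96.5. At z 91.2, about 6 mm of button travel, the force rose to 12.5 N with no further motion.
- **After lifting:** the tab was still open and the button looked the same in the side view as before the press. The force reading was back to about zero.

**What disagreed or failed:**
- **Tab travel:** both the arm position and the wrist camera gave about 54.6 mm, against the stated 50 mm end stop. I felt no clear rise in force at the stop. An image-scale estimate gave about 51 mm, and the tab is at the open end of its slot in every view.
- **Refused calls:** my first two move calls were rejected as "invalid input" because the rows left out some keys. Nothing moved, and I resent them with every key filled in.

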